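Let the walnuts out of the lever dispenser and ease its hatch shut

ROBOT

A 6-joint arm with a two-finger parallel gripper is mounted at the origin on the work surface. World frame = base frame: x ahead of the robot, y to its left, z up, the work surface at z = 0. Lengths are in m, angles in degrees, forces in N, time in s.
With the tool pointing down it reaches from about 0.35 to 1 m from the base axis. Payload 7.1 kg.
Tool frame: the origin (TCP) lies midway between the tips of the shut fingers; the grasp point (between the pads) lies 19 mm behind it; z points along the fingers, y is the direction in which the jaws open and shut (so a half turn about z gives the same grasp; the last joint's range is limited). The gripper opens to 85 mm and grips with 20 to 120 N. Pads are 22 mm wide; open, the fingers measure 114 mm over their backs; the gripper's body (76 mm by 85 mm) begins 54 mm behind the grasp point. The pads swing forward as they close: fully open they stand 13 mm farther back than shut.
Start: joints at [-74.313, 24.242, 93.386, -0, 62.372, -1.089], TCP at [0.18, -0.598, 0.231] pointing down, gripper open.
Joint ranges: [-172.04, 172.04], [-51.8, 120.97], [4.93, 147.93], [-75.15, 255.16], [6.16, 154.13], [-145.62, 145.62]. Speed limits (degrees/s): [136.94, 136.94, 172.46, 180, 180, 180].

INTERFACE

Orientations are given as a 3x3 rotation matrix whose columns are the frame's x, y, z axes.
In Python, from cell import ctrl gives the robot as it stands. The module is installed in compiled form; this text tells all that it offers.
- The arm moves only by the shell command python3 -m inch 'ROWS' [FORCE]. ROWS is JSON, a list of rows, each a list of 7 numbers: the turn, a rotation vector about the tool's x, y, z in rad, then the shift along the tool's x, y, z in cm, then the finger opening in cm, from 0 to 8.54. In form: [[ax, ay, az, x, y, z, gripper], ...]. A call has exactly 5 rows; each row is the pose to reach, as a shift and turn from the pose commanded when the call began, along the tool's axes at that moment; what a row does not reach only later rows make up. A row lasts 1/12 s, in which the tool goes at most 41.7 mm and 7.16 degrees, less where a joint would pass 70% of its speed; a pose out of reach is approached as far as the arm can. A call with a gripper value outside its range is refused whole. The fingers move at their own pace and stop on an object; FORCE is the grip in N (left out, the last holds). Time passes only in rows, so rows that repeat a pose let the fingers close, or fill a call up. It gives the time, the measured TCP pose, the force and the opening at its end, in the units of the state.
- ctrl.state(): the state, without advancing time (a new reading comes with each control period).
- ctrl.capture(name): name is "scene" or "top" or "wrist"; returns the picture (384x512x3 uint8, blue, green, red); there is no depth.
- ctrl.camera_params(name): a dict with "camera_matrix" (3x3 intrinsics, pixels), "distortion" ([k1, k2, p1, p2, k3] as OpenCV has them; the pictures are not rectified), "origin" and "rotation" of the camera in the world. Camera axes: x right, y down, z forward; pixel columns grow to the right and rows downward; lengths in m; the calibration is good to about 2 mm. A picture is of the moment at which its call begins: read the wrist's pose just before it. camera_params takes no time and is no camera call; for the wrist camera it gives the pose at the moment of the call.
- ctrl.job_done(): hands the job in, once; it reports no verdict.
Trained networks look in the newest picture that a camera, given by its name, has taken for a name from the list of things; names that differ only in an ending like _2 or _b are one class to them, and where a whole thing is asked for, a point or a joint stands for the part that bears it (a point fixed in the world has none). Each returns a list of dicts, best first, with "conf" (0 to 1); they miss things now and then, are a little off and sometimes report something else, mostly with a low value. They report only what shows in the picture. A call takes as long as a camera call.
- ctrl.silhouettes(camera, name): "mask" (384x512 bool, what is visible of it) and "at" ([row, column] in pixels, amid what is visible of it).
The state is a dict: "time_s": time; "joint_pos": joint angles; "qd": joint speeds; "joint_torque": joint torques, N m; "tcp_pos": TCP position; "orientation": TCP orientation; "contact_force": force on the tool from outside, world axes, zero at the start; "torque": the same for the moment, N m; "finger_gap": finger opening in m.
Only numpy, scipy, OpenCV 4.12 (cv2) and the standard library are available. Lean on these libraries where they do the work, as an engineer would, in place of code of your own. Each camera call takes 0.05 s, during which the arm holds its last target. There are 200 camera calls.

TASK

Press the paddle at the front of the nut dispenser all the way down with your fingertips so that its hatch swings fully open, and keep it there until both walnuts have rolled out into the tray. Then ease the paddle back up so that the hatch sinks shut gently and does not slam, and take the hand away. Work only by the paddle: do not touch the hatch or the nuts, pick nothing up, and leave everything else standing where it is.

Things in the scene. Friction and masses are not known exactly. Their poses are not given: they have to be found in the camera images.
- dispenser: fixed bamboo nut dispenser, 285 x 125 x 142 mm tall. Origin on the table, z up, +x from the paddle through the tray to the hopper. In this frame, mm: open tray x -39 to 50, 90 wide inside, cheeks up to z 88, front wall at x -42 (top z 82); hopper x 50 to 215, top z 142; sloping hatch between them. The paddle sticks out in front of the tray, x -128 to -168
- paddle_pad (a point): where to press: centre of the top face of the paddle, 100 mm from its hinge. Paddle: bamboo plate 40 mm deep x 54 wide x 8 thick with thin dark rubber strips, on a 14 mm wide aluminium arm hinged at x -50, z 60 mm of the dispenser's frame. At rest it leans up 0.2 rad, this point at x -147, z 84 mm; fully pressed it leans down 0.2 rad, this point at x -149, z 44: 40 mm straight down
- paddle (a joint): paddle angle, rad: 0 at rest (up), 0.4 fully pressed (firm stop). Takes about 2 to 5 N at paddle_pad. The weight of the hatch drives it back to 0, fast, when it is let go
- hatch (a joint): opening angle of the hatch, rad: 0 shut, 1.0 fully open; linked to the paddle, always 2.5 times its angle. Falls shut by its weight at 3 to 5 rad/s if the paddle is let go; over 2 rad/s near shut is a slam (a finger rising at 80 mm/s at paddle_pad)
- hatch_edge (a point): middle of the free lower edge of the hatch, an aluminium plate 100 x 84 x 6 mm sloping up at 45 degrees away from the tray, hinged along its upper edge (x 124, z 129 mm in the dispenser's frame). Shut, this edge is at x 50, z 55 mm; fully open it is up and out over the tray at x 19, z 150
- walnut_a: one walnut, a round brown nut 34 mm across, 16 g; origin at its centre. At the start in the hopper behind the hatch, the two side by side (x about 102, y about +22 or -22, z 79 mm in the dispenser's frame). Let out, it rolls by itself to rest against the tray's front wall (x about -22, z 51 mm)
- walnut_b: the other walnut, a round brown nut 34 mm across, 16 g; origin at its centre. At the start in the hopper behind the hatch, the two side by side (x about 102, y about +22 or -22, z 79 mm in the dispenser's frame). Let out, it rolls by itself to rest against the tray's front wall (x about -22, z 51 mm)
- perfume: bystander: clear glass perfume bottle with metal press-button sprayer, 30 x 60 x 90 mm, beside the dispenser; origin at the centre of its underside. Leave alone
- honey_jar: bystander: empty clear glass honey jar, 66 mm across, 85 mm tall, beside the dispenser; origin at the centre of its underside. Leave alone
- bottle_cap: bystander: black plastic bottle cap 36 mm across, 14 mm tall, on the table to one side of the paddle; origin at the centre of its underside. Leave alone
- turntable: fixed bamboo turntable, 230 mm across, 28 mm tall, to the left; origin at the centre of its underside
- tin: bystander: aluminium tin 68 mm across, 70 mm tall, on the turntable; origin at the centre of its underside. Leave alone
- mug: bystander: white mug 80 mm across, 90 mm tall, to the right; origin at the centre of its underside. Leave alone
- spoon: bystander: steel spoon lying on the table at the front right; origin at its underside, x towards the bowl. Leave alone

How it is judged:
By the outcome, as a careful person would: the job done as asked, in the order asked, and still so for the second after the job is handed in, with the robot touching nothing.
It also fails if it takes over 38 s, if anything falls off the work surface, if the arm or the gripper's body presses on something with over 40 N, if the wrist force passes 120 N, or if a joint passes its speed limit or range.

## Working session

There is one attempt and no reset: what is moved stays moved. The work goes in short steps, Python scripts to look and compute and a shell command to move; the robot and the scene stay as the last step left them, time stands still between calls to the robot, and variables do not carry over. Pictures are saved under pics/ and viewed, about 8 in all and at most 12, crops included, and the job is handed in when it is done.

```bash
mkdir -p pics; cat > h.py <<'E'
import numpy as np, cv2
from cell import ctrl
def ray(cam,px):  # px (col,row) -> origin, dir
    p=ctrl.camera_params(cam); K=np.array(p["camera_matrix"]);d=np.array(p["distortion"])
    u=cv2.undistortPoints(np.array([[px]],float),K,d)[0,0]
    return np.array(p["origin"]),np.array(p["rotation"])@np.array([u[0],u[1],1])
def at_z(cam,px,z):
    o,v=ray(cam,px); return o+v*(z-o[2])/v[2]
def proj(cam,P):
    p=ctrl.camera_params(cam);R=np.array(p["rotation"]);o=np.array(p["origin"])
    rv=cv2.Rodrigues(R.T)[0]
    return cv2.projectPoints(np.array(P,float).reshape(-1,3),rv,-R.T@o,np.array(p["camera_matrix"]),np.array(p["distortion"]))[0][:,0]
E
python3 - <<'E'
from h import *
s=ctrl.state();print(s["time_s"],s["tcp_pos"],np.round(s["orientation"],3))
for c in ("scene","top"):
    im=ctrl.capture(c);cv2.imwrite(f"pics/{c}0.png",im)
    print(c,ctrl.camera_params(c)["origin"])
    for n in ("dispenser","paddle","hatch","walnut_a"):
        for r in ctrl.silhouettes(c,n)[:2]:
            m=r["mask"].astype(np.uint8);q=cv2.minAreaRect(cv2.findNonZero(m))
            print(n,round(r["conf"],2),np.round(r["at"]),m.sum(),np.round(cv2.boxPoints(q)).tolist())
a=cv2.imread("pics/scene0.png");b=cv2.imread("pics/top0.png")
E
```

```text
0.0 [ 0.18024722 -0.59786431  0.2305308 ] [[ 0.957  0.289 -0.   ]
 [ 0.289 -0.957  0.001]
 [ 0.    -0.002 -1.   ]]
scene [ 1.17861472 -0.63145204  1.16867433]
dispenser 0.92 [260. 241.] 4141 [[196.0, 202.0], [242.0, 187.0], [278.0, 301.0], [232.0, 315.0]]
paddle 0.56 [204. 217.] 252 [[209.0, 195.0], [225.0, 195.0], [225.0, 223.0], [209.0, 223.0]]
hatch 0.83 [257. 240.] 295 [[223.0, 256.0], [252.0, 248.0], [255.0, 259.0], [226.0, 266.0]]
top [ 0.35955166 -0.01715523  1.65874215]
dispenser 0.72 [157. 308.] 2753 [[265.0, 205.0], [313.0, 111.0], [343.0, 126.0], [295.0, 220.0]]
paddle 0.75 [204. 288.] 203 [[274.0, 209.0], [291.0, 183.0], [304.0, 191.0], [286.0, 217.0]]
hatch 0.9 [151. 312.] 553 [[297.0, 157.0], [309.0, 135.0], [329.0, 145.0], [318.0, 168.0]]
hatch 0.62 [160. 309.] 2648 [[266.0, 205.0], [313.0, 112.0], [342.0, 126.0], [295.0, 220.0]]
```

View pics/top0.png

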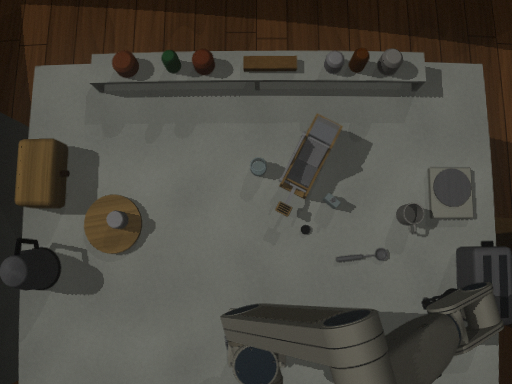

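View pics/scene0.png

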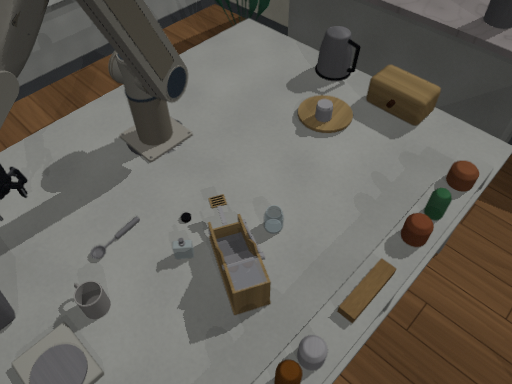

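The top view shows the paddle at about (284,209) px, with the dispenser running up and right to (323,130). The perfume is at (332,200), the cap at (306,229) and the jar at (258,167). The scene view shows the paddle at (217,202). Next I'll fit the dispenser pose from these points.

```bash
python3 - <<'E'
from h import *
from scipy.optimize import least_squares
ims=[]
for c,(x0,y0,w,h) in (("top",(240,100,120,150)),("scene",(160,180,120,150))):
    im=cv2.imread(f"pics/{c}0.png")[y0:y0+h,x0:x0+w]
    ims.append(cv2.convertScaleAbs(cv2.resize(im,None,fx=3.3,fy=3.9,interpolation=cv2.INTER_CUBIC),alpha=1.6))
# fit: dispenser-frame points and silhouettes
def T(q,P):
    c,s=np.cos(q[2]),np.sin(q[2]);P=np.array(P,float)/1000
    return np.c_[q[0]+c*P[:,0]-s*P[:,1],q[1]+s*P[:,0]+c*P[:,1],P[:,2]]
obs={"top":([[-147,0,84],[87,0,92]],[]),"scene":([[-147,0,84]],[])}
obs["top"][1].extend([[284,209],[312.5,151.5]]);obs["scene"][1].extend([[217.5,202.5]])
# hopper outer far top corners seen in the top mask box: upper-left, upper-right
obs["top"][0].extend([[215,62.5,142],[215,-62.5,142]]);obs["top"][1].extend([[313,113],[342,127]])
f=lambda q:np.concatenate([(proj(c,T(q,P))-np.array(u)).ravel() for c,(P,u) in obs.items()])
p0=at_z("top",(284,209),.084)
r=min((least_squares(f,[p0[0]+.13,p0[1]-.05,a]) for a in (-.5,0,.5)),key=lambda r:r.cost)
print(np.round(r.x,4),np.degrees(r.x[2]),np.round(r.fun,1)); np.save("q.npy",r.x)
print("pad",T(r.x,[[-147,0,84]]),"cap",at_z("top",(306,229),.014),"perf",at_z("top",(332,200),.05))
box=[[x,y,z] for x,y,z in [(215,62.5,142),(215,-62.5,142),(50,-62.5,142),(50,62.5,142),(-42,45,82),(-42,-45,82),(-128,27,88),(-168,27,88),(-168,-27,88),(-128,-27,88)]]
for im,c,o in zip(ims,("top","scene"),((240,100),(160,180))):
    for u in proj(c,T(r.x,box)): cv2.circle(im,(int((u[0]-o[0]+.5)*3.3),int((u[1]-o[1]+.5)*3.9)),2,(0,0,255),-1)
cv2.imwrite("pics/crop1.png",np.hstack(ims))
E
```

```text
[ 0.614  -0.167  -0.4669] -26.75029653383183 [-0.4 -0.6 -0.9  0.7 -0.1 -1.8  1.7 -0.8 -1.4 -2.3]
pad [[ 0.48275273 -0.10081986  0.084     ]] cap [ 0.40899207 -0.18975699  0.014     ] perf [ 0.51682434 -0.28563705  0.05      ]
```

View pics/crop1.png

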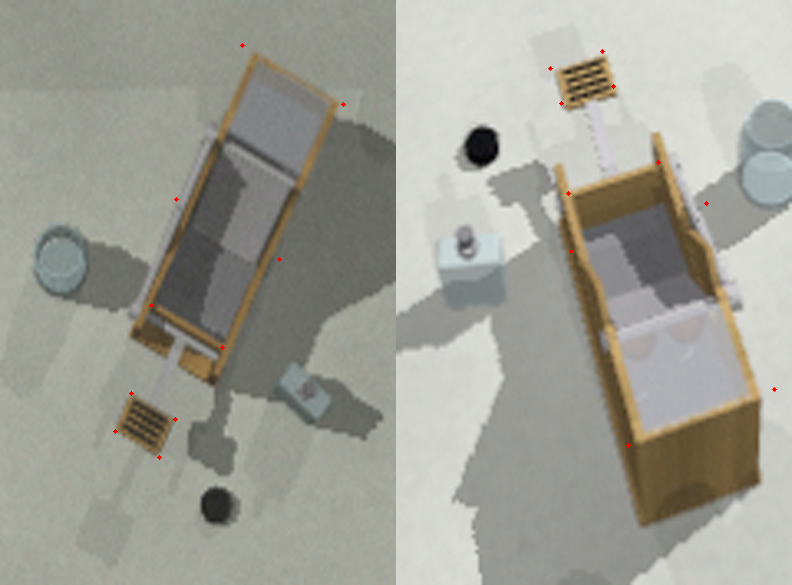

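The crop shows that the hopper is about 100 mm wide and sits centred on the hatch, so my ±62 mm corners were wrong. The linkage bar on the left makes up the rest of the width. The hopper's far top edge runs from (256,55) to (336,102) in the left crop, and the paddle centre is at (148,424). I'll refit using midline points.

```bash
cat >> h.py <<'E'
def T(q,P):
    c,s=np.cos(q[2]),np.sin(q[2]);P=np.array(P,float).reshape(-1,3)/1000
    return np.c_[q[0]+c*P[:,0]-s*P[:,1],q[1]+s*P[:,0]+c*P[:,1],P[:,2]]
def plan(goal,zdir_yaw):
    """tool pointing down, tool x at world yaw; print turn vec and shift (cm) in the current tool frame"""
    from scipy.spatial.transform import Rotation as Ro
    s=ctrl.state();R=np.array(s["orientation"]);c,si=np.cos(zdir_yaw),np.sin(zdir_yaw)
    G=np.array([[c,si,0],[si,-c,0],[0,0,-1]])
    print("turn",np.round(Ro.from_matrix(R.T@G).as_rotvec(),3),"shift cm",np.round(R.T@(np.array(goal)-s["tcp_pos"])*100,2))
E
python3 - <<'E'
from h import *
from scipy.optimize import least_squares
P=[[-147,0,84],[215,0,142],[-42,0,82]]
obs={"top":[[284.3,208.2],[329.2,119.6],[296.2,183.3]],"scene":[[217.1,200.8],[251.3,286.7],[226.2,225.7]]}
f=lambda q:np.concatenate([(proj(c,T(q,P))-np.array(u)).ravel() for c,u in obs.items()])
r=least_squares(f,[.61,-.167,-.47])
print(np.round(r.x,4),np.degrees(r.x[2]),np.round(r.fun,1)); np.save("q.npy",r.x)
pad=T(r.x,[[-147,0,84]])[0];print(pad)
for yaw in (r.x[2],r.x[2]+np.pi/2,r.x[2]-np.pi/2): plan(pad+[0,0,.13],yaw)
E
```

```text
[ 0.6145 -0.1677 -0.4784] -27.413136324633907 [-0.9 -0.2 -0.1 -0.7  0.  -0.3 -0.6 -0.5 -0.1  0.4 -0.7 -0.3]
[ 0.4840048  -0.10005617  0.084     ]
turn [-0.     0.     0.771] shift cm [ 43.45 -38.94   1.73]
turn [-0.  -0.  -0.8] shift cm [ 43.45 -38.94   1.73]
turn [-0.     0.     2.342] shift cm [ 43.45 -38.94   1.73]
```

The refit agrees to within 1 px. The pad is at (0.484, -0.100, 0.084) and the yaw is -27.4°. I'll close the fingers and travel to a point above it.

```bash
python3 -m inch '[[0,0,-0.06,2.5,-2.2,0,0],[0,0,-0.12,5.5,-4.9,0,0],[0,0,-0.18,8.5,-7.6,0,0],[0,0,-0.24,11.5,-10.3,0,0],[0,0,-0.3,14.5,-13,0,0]]' 20
python3 -c "
from h import *
q=np.load('q.npy');plan(T(q,[[-147,0,84]])[0]+[0,0,.13],q[2]+np.pi/2)"
```

```text
time_s: 0.92
tcp_pos: [0.2822, -0.4305, 0.2314]
orientation: [[0.828, 0.56, 0.0], [0.56, -0.828, -0.0], [0.0, 0.0, -1.0]]
contact_force: [1.2, -0.4, -0.0]
finger_gap: 0.0252
turn [ 0.    -0.    -0.497] shift cm [ 35.23 -16.06   1.74]
```

```bash
python3 -m inch '[[0,0,-0.06,3.6,-1.6,0,0],[0,0,-0.12,7.2,-3.3,0,0],[0,0,-0.18,10.8,-4.9,0,0],[0,0,-0.24,14.4,-6.6,0,0],[0,0,-0.3,18,-8.2,0,0]]'
python3 -c "
from h import *
q=np.load('q.npy');plan(T(q,[[-147,0,84]])[0]+[0,0,.13],q[2]+np.pi/2)"
```

```text
time_s: 1.33
tcp_pos: [0.3858, -0.2618, 0.2316]
orientation: [[0.625, 0.781, 0.001], [0.781, -0.625, -0.0], [0.0, 0.001, -1.0]]
contact_force: [-0.3, -1.1, 0.8]
finger_gap: -0.0001
turn [ 0.001  0.    -0.197] shift cm [18.76 -2.45  1.76]
```

```bash
python3 -m inch '[[0,0,-0.06,4,-0.5,0.4,0],[0,0,-0.12,8,-1,0.8,0],[0,0,-0.18,12,-1.6,1.2,0],[0,0,-0.2,16,-2.1,1.6,0],[0,0,-0.2,18.5,-2.4,1.7,0]]'
python3 - <<'E'
from h import *
q=np.load('q.npy');s=ctrl.state();print(s["time_s"],s["tcp_pos"])
plan(T(q,[[-147,0,84]])[0]+[0,0,.13],q[2]+np.pi/2)
im=ctrl.capture("wrist")
for r in ctrl.silhouettes("wrist","paddle")[:2]:
    m=r["mask"].astype(np.uint8);print(r["conf"],r["at"],m.sum(),cv2.boxPoints(cv2.minAreaRect(cv2.findNonZero(m))).tolist(),at_z("wrist",(r["at"][1],r["at"][0]),.084))
for y in (27,-27):
  for x in (-128,-166):
    u=proj("wrist",T(q,[[x,y,84+(-147-x)*.203]]))[0];print(u);cv2.circle(im,tuple(int(v) for v in u),3,(0,0,255),-1)
u=proj("wrist",[s["tcp_pos"]])[0];cv2.circle(im,tuple(int(v) for v in u),3,(0,255,0),-1)
cv2.imwrite("pics/w1.png",im)
E
```

```text
time_s: 1.75
tcp_pos: [0.4838, -0.1013, 0.2141]
orientation: [[0.458, 0.889, 0.0], [0.889, -0.458, 0.001], [0.001, 0.0, -1.0]]
contact_force: [-0.2, 0.3, 0.4]
finger_gap: -0.0004
1.75 [ 0.48381262 -0.10134752  0.21413232]
turn [ 0.    -0.001  0.003] shift cm [ 0.12 -0.04  0.01]
0.66 [171.3, 278.0] 4213 [[235.1693115234375, 203.9893798828125], [244.04345703125, 117.66802978515625], [367.91192626953125, 130.40216064453125], [359.03778076171875, 216.7235107421875]] [ 0.49986369 -0.10018879  0.084     ]
[283.53667296 149.18123713]
[241.29261378 150.39232123]
[282.14201631 205.00563232]
[242.13556181 207.61304477]
```

View pics/w1.png

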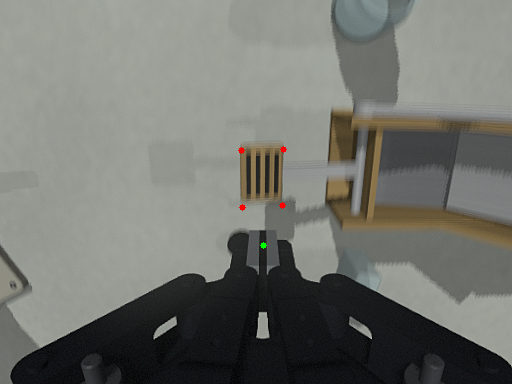

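The wrist view shows the real paddle at columns 241–284 and rows 144–201. That is about 4 px (4 mm) further toward tool +x than predicted, and its x position is right. The fingertips point at (263,245). I'll correct by 5 mm and descend.

```bash
python3 -m inch '[[0,0,0,0.5,0,3,0],[0,0,0,0.5,0,6.5,0],[0,0,0,0.5,0,9.5,0],[0,0,0,0.5,0,11.5,0],[0,0,0,0.5,0,12,0]]'; python3 -m inch '[[0,0,0,0,0,0.3,0],[0,0,0,0,0,0.6,0],[0,0,0,0,0,0.9,0],[0,0,0,0,0,1.3,0],[0,0,0,0,0,1.7,0]]'; python3 -c "
from h import *
a=ctrl.capture('wrist');b=ctrl.capture('scene')[160:352,120:376]
cv2.imwrite('pics/w2.png',np.hstack([cv2.resize(a,(400,300)),cv2.resize(b,(400,300),interpolation=cv2.INTER_CUBIC)]))"
```

```text
time_s: 2.27
tcp_pos: [0.4824, -0.1, 0.0914]
orientation: [[0.46, 0.888, -0.005], [0.888, -0.46, 0.001], [-0.002, -0.005, -1.0]]
contact_force: [-0.1, 0.1, 0.3]
finger_gap: -0.0003
time_s: 2.68
tcp_pos: [0.4853, -0.1001, 0.0781]
orientation: [[0.46, 0.888, 0.002], [0.888, -0.46, -0.0], [0.0, 0.001, -1.0]]
contact_force: [-2.2, 1.7, 3.0]
finger_gap: -0.0001
```

View pics/w2.png

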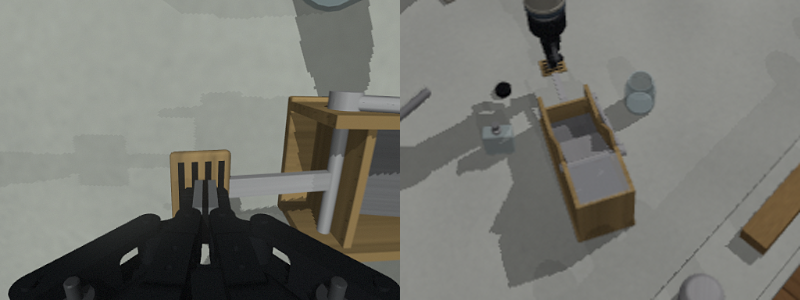

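The fingertips are on the paddle pad and the force is 3 N. I'll keep pressing smoothly.

```bash
python3 -m inch '[[0,0,0,0,0,0.35,0],[0,0,0,0,0,0.7,0],[0,0,0,0,0,1.05,0],[0,0,0,0,0,1.4,0],[0,0,0,0,0,1.75,0]]'; python3 -m inch '[[0,0,0,0,0,0.35,0],[0,0,0,0,0,0.7,0],[0,0,0,0,0,1.0,0],[0,0,0,0,0,1.3,0],[0,0,0,0,0,1.55,0]]'
```

```text
time_s: 3.2
tcp_pos: [0.4845, -0.0997, 0.0594]
orientation: [[0.46, 0.888, -0.001], [0.888, -0.46, 0.0], [-0.0, -0.001, -1.0]]
contact_force: [-2.0, 1.6, 5.0]
finger_gap: -0.0002
time_s: 3.62
tcp_pos: [0.4858, -0.1003, 0.0447]
orientation: [[0.46, 0.888, 0.002], [0.888, -0.46, -0.001], [0.0, 0.002, -1.0]]
contact_force: [-8.3, 1.3, 38.4]
finger_gap: -0.0001
```

The paddle has reached its firm stop: z is 0.0447 and the force jumped to 38 N. I'll hold and look.

```bash
python3 -m inch '[[0,0,0,0,0,0,0],[0,0,0,0,0,0,0],[0,0,0,0,0,0,0],[0,0,0,0,0,0,0],[0,0,0,0,0,0,0]]'; python3 -m inch '[[0,0,0,0,0,0,0],[0,0,0,0,0,0,0],[0,0,0,0,0,0,0],[0,0,0,0,0,0,0],[0,0,0,0,0,0,0]]';python3 -m inch '[[0,0,0,0,0,0,0],[0,0,0,0,0,0,0],[0,0,0,0,0,0,0],[0,0,0,0,0,0,0],[0,0,0,0,0,0,0]]'; python3 -c "
from h import *
q=np.load('q.npy')
a=ctrl.capture('top')[100:235,240:360];b=ctrl.capture('scene')[180:315,170:290]
for c in('top','scene'):
  for r in ctrl.silhouettes(c,'walnut_a'):print(c,r['conf'],r['at'],r['mask'].sum(),at_z(c,r['at'][::-1],.051))
print(T(q,[[-22,22,51],[-22,-22,51]]),proj('scene',T(q,[[-22,22,51],[-22,-22,51]])),proj('top',T(q,[[-22,22,51],[-22,-22,51]])),proj('scene',T(q,[[19,0,150]])))
cv2.imwrite('pics/w3.png',np.hstack([cv2.resize(x,(400,450),interpolation=cv2.INTER_CUBIC) for x in(a,b)]))"
```

```text
time_s: 4.03
tcp_pos: [0.4856, -0.1002, 0.0453]
orientation: [[0.46, 0.888, 0.002], [0.888, -0.46, -0.0], [0.0, 0.002, -1.0]]
contact_force: [-3.4, 0.8, 17.0]
finger_gap: -0.0002
time_s: 4.45
tcp_pos: [0.4856, -0.1002, 0.0453]
orientation: [[0.46, 0.888, 0.002], [0.888, -0.46, -0.0], [0.0, 0.002, -1.0]]
contact_force: [-3.8, 1.3, 17.0]
finger_gap: 0.0001
time_s: 4.87
tcp_pos: [0.4856, -0.1002, 0.0453]
orientation: [[0.46, 0.888, 0.002], [0.888, -0.46, -0.001], [0.0, 0.002, -1.0]]
contact_force: [-3.2, 1.2, 16.3]
finger_gap: -0.0002
top 0.4 [174.9, 289.7] 42 [ 0.61255605 -0.12659414  0.051     ]
[[ 0.6050974  -0.13807697  0.051     ]
 [ 0.58483966 -0.17713621  0.051     ]] [[234.51770127 234.06267031]
 [221.2130838  237.84528359]] [[292.7465819  176.84210707]
 [303.11112417 182.12688062]] [[229.93898039 228.1639494 ]]
```

View pics/w3.png

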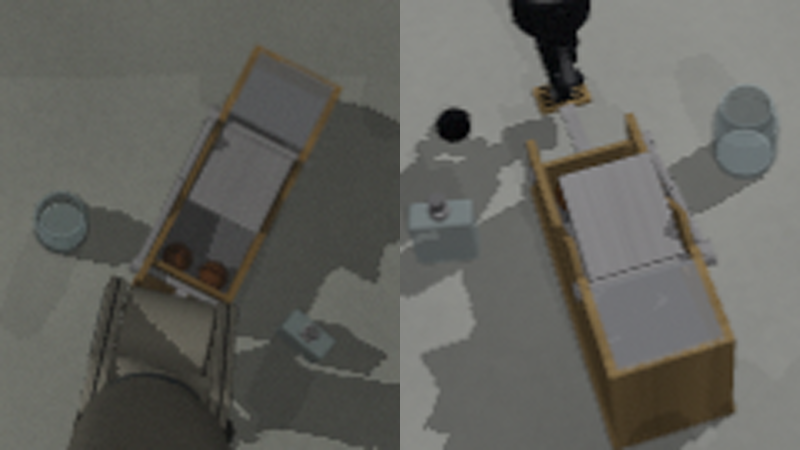

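In the top crop both walnuts rest against the tray's front wall, at (177,256) and (212,275), which matches the predicted rest positions. The hatch is fully open, and the 17 N static force confirms the stop. Now I'll ease up slowly.

```bash
python3 -m inch '[[0,0,0,0,0,-0.15,0],[0,0,0,0,0,-0.35,0],[0,0,0,0,0,-0.55,0],[0,0,0,0,0,-0.75,0],[0,0,0,0,0,-0.95,0]]'; python3 -m inch '[[0,0,0,0,0,-0.2,0],[0,0,0,0,0,-0.4,0],[0,0,0,0,0,-0.6,0],[0,0,0,0,0,-0.8,0],[0,0,0,0,0,-1,0]]';python3 -m inch '[[0,0,0,0,0,-0.2,0],[0,0,0,0,0,-0.4,0],[0,0,0,0,0,-0.6,0],[0,0,0,0,0,-0.8,0],[0,0,0,0,0,-0.95,0]]'
```

```text
time_s: 5.48
tcp_pos: [0.4846, -0.0998, 0.0538]
orientation: [[0.46, 0.888, -0.001], [0.888, -0.46, 0.0], [-0.0, -0.001, -1.0]]
contact_force: [-2.5, 1.8, 2.2]
finger_gap: 0.0001
time_s: 5.9
tcp_pos: [0.4847, -0.0999, 0.064]
orientation: [[0.46, 0.888, -0.0], [0.888, -0.46, -0.0], [-0.0, -0.0, -1.0]]
contact_force: [-1.9, 1.2, 3.2]
finger_gap: 0.0002
time_s: 6.32
tcp_pos: [0.4855, -0.1002, 0.0737]
orientation: [[0.46, 0.888, 0.001], [0.888, -0.46, -0.001], [0.0, 0.001, -1.0]]
contact_force: [1.2, -1.0, 1.7]
finger_gap: -0.0002
```

```bash
python3 -m inch '[[0,0,0,0,0,-0.12,0],[0,0,0,0,0,-0.24,0],[0,0,0,0,0,-0.36,0],[0,0,0,0,0,-0.48,0],[0,0,0,0,0,-0.6,0]]'; python3 -m inch '[[0,0,0,0,0,-0.1,0],[0,0,0,0,0,-0.2,0],[0,0,0,0,0,-0.3,0],[0,0,0,0,0,-0.4,0],[0,0,0,0,0,-0.5,0]]';python3 -m inch '[[0,0,0,0,0,-0.1,0],[0,0,0,0,0,-0.2,0],[0,0,0,0,0,-0.3,0],[0,0,0,0,0,-0.4,0],[0,0,0,0,0,-0.5,0]]'
```

```text
time_s: 6.73
tcp_pos: [0.4852, -0.0999, 0.0795]
orientation: [[0.46, 0.888, 0.001], [0.888, -0.46, -0.0], [0.0, 0.001, -1.0]]
contact_force: [1.8, -0.4, 1.7]
finger_gap: -0.0
time_s: 7.15
tcp_pos: [0.4848, -0.0999, 0.0844]
orientation: [[0.46, 0.888, -0.0], [0.888, -0.46, 0.0], [-0.0, -0.0, -1.0]]
contact_force: [1.3, -0.0, 1.0]
finger_gap: -0.0002
time_s: 7.57
tcp_pos: [0.4845, -0.0998, 0.0893]
orientation: [[0.46, 0.888, -0.001], [0.888, -0.46, 0.0], [-0.0, -0.001, -1.0]]
contact_force: [0.1, 0.2, 0.7]
finger_gap: 0.0002
```

The force faded to zero near z = 0.087, so the hatch followed the finger all the way shut. I'll release gently and then take the hand away.

```bash
python3 -m inch '[[0,0,0,0,0,-0.1,0],[0,0,0,0,0,-0.3,0],[0,0,0,0,0,-0.8,0],[0,0,0,0,0,-2,0],[0,0,0,0,0,-4,0]]'; python3 -m inch '[[0,0,0,0,-1,-3,0],[0,0,0,0,-3,-6,0],[0,0,0,0,-6,-8,0],[0,0,0,0,-9,-9,0],[0,0,0,0,-11,-9,0]]'; python3 -m inch '[[0,0,0,0,-0.5,0,0],[0,0,0,0,-0.5,0,0],[0,0,0,0,-0.5,0,0],[0,0,0,0,-0.5,0,0],[0,0,0,0,-0.5,0,0]]'; python3 -c "
from h import *
a=ctrl.capture('top')[100:250,240:360];b=ctrl.capture('scene')[165:315,170:290]
cv2.imwrite('pics/w4.png',np.hstack([cv2.resize(x,(400,500),interpolation=cv2.INTER_CUBIC) for x in(a,b)]))"
```

```text
time_s: 7.98
tcp_pos: [0.4836, -0.0996, 0.1287]
orientation: [[0.46, 0.888, -0.003], [0.888, -0.46, 0.001], [-0.001, -0.003, -1.0]]
contact_force: [-0.5, -0.3, -0.6]
finger_gap: -0.0003
time_s: 8.4
tcp_pos: [0.3861, -0.0487, 0.2216]
orientation: [[0.46, 0.888, 0.003], [0.888, -0.46, -0.0], [0.001, 0.003, -1.0]]
contact_force: [-0.0, 0.4, -0.2]
finger_gap: 0.0
time_s: 8.82
tcp_pos: [0.3837, -0.0474, 0.2192]
orientation: [[0.46, 0.888, -0.0], [0.888, -0.46, -0.0], [-0.0, -0.0, -1.0]]
contact_force: [-0.2, -0.5, 0.1]
finger_gap: -0.0
```

View pics/w4.png

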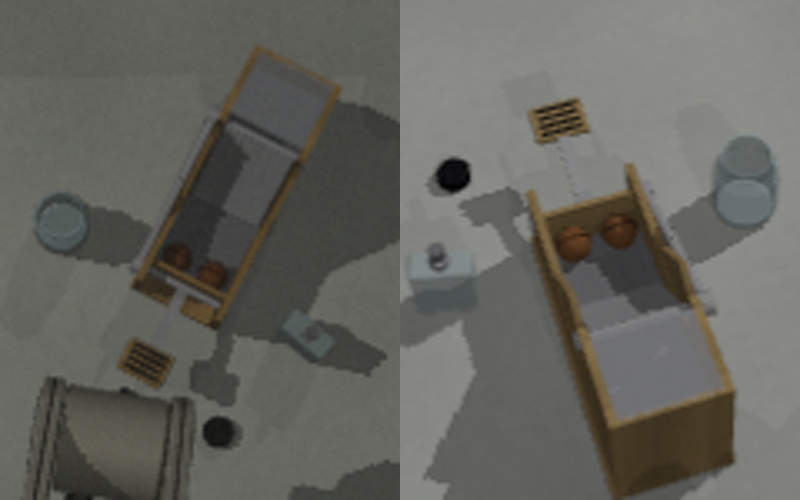

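The final view shows both walnuts in the tray, at (575,243) and (618,230) in the right crop. The hatch is shut, the paddle is back up, and the cap, perfume and jar are where they were.

```bash
python3 -c "
from cell import ctrl
print(ctrl.job_done())"
```

```text
the job is handed in; nothing more can be done
None
```

The job is done and handed in at about 9 s of the 38 s allowed.

- **Pressing:** I pressed the paddle with shut fingertips down to its firm stop. The tip sat at z = 45 mm with a steady 17 N, after a brief 38 N peak when the paddle met the stop. I held it there for about 1.3 s, until the top picture showed both walnuts against the tray's front wall.
- **Easing up:** I let the paddle up at about 24 mm/s, slowing to 12 mm/s near shut. The force faded smoothly to zero at about z = 87 mm, so the hatch appears to have followed the finger down without slamming. I could not measure the hatch speed directly.
- **Last checks:** The final pictures show the hatch shut, the paddle up and both nuts in the tray. The cap, perfume and jar are unmoved. I did not look again at the mug, spoon or tin after the start, but the arm passed well above the mug and spoon and stayed clear of the tin.
- **Disagreements:** My first pose fit was wrong because I took the hopper to be 125 mm wide, so I refitted it. The wrist view then showed the paddle about 4 mm to one side of the refit, so I corrected for that before pressing. With the hatch open, the walnut detector found only one nut, in the top view at low confidence. I confirmed both by eye at the predicted positions.

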